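# Hang the climate sensor on its drop-keeper peg

### The job

Hang the white louvred climate sensor by its eye on the peg of the stand, over the seedling tray: slide the eye along the peg under the yellow gravity keeper until the keeper has dropped shut behind it. With the sensor's weight resting on the peg, draw it back against the shut keeper with a light steady pull of about 5 N for a second to make sure that it holds, then let go and leave it hanging still. The keeper bends easily, so never load it or its bracket with more than 10 N, do not knock the peg, and leave the tray and everything else on the bench where it is.

Things in the scene. Friction and masses are not known exactly. Their poses are not given: they have to be found in the camera images.
- sensor_grip (a point): Centre of the sensor's dark grip neck: upright block 30 mm wide in the sensor's y, 18 mm in x, 22 mm of it above and below; grip it across the 30 mm. Below it the white louvred screen, 84 mm across: cap 24 mm, underside 119 mm below this point. Stands upright on the bench, z up, 0.22 to 0.41 kg. Its x points away from the robot.
- sensor_eye (a point): Centre of the steel eye on top of the sensor, 32 mm straight above sensor_grip: a ring of 6 mm round wire, 16 mm hole, 28 mm outside. The hole's axis is the sensor's x axis (either way round serves). Same axes as the sensor.
- hook: Fixed cross-arm with the peg. Origin: on the peg's axis at the front of the collar (22 mm across) that ends the peg. x runs level along the peg from its free end to the post (160 mm behind the collar), z up. Peg 9 mm thick, x = 0 to -62.5 mm, round nose; arm 14 mm. The keeper's bracket, clamped on the arm, overhangs the peg: 20 mm wide in y, z = 19 to 29 mm, from x = -62 mm back.
- peg_tip (a point): Free end of the peg's nose, 62.5 mm before the collar, on the peg's axis. Axes as hook.
- keeper (a joint): Yellow gravity flap. Its bracket may be clamped anywhere along 18 mm (not measured), so its hinge is 37 to 55 mm before the collar, 24 mm above the peg's axis. Rad: 0 shut, on its stop; grows as lifted towards the collar, to 1.1. Falls by itself (35 g). A pushed eye lifts it with under 1 N; it drops behind once the eye's centre is 26 mm past the hinge; drawn back, the eye meets it 18 mm past the hinge.
- stand: Galvanised stand, fixed: foot plate 120 x 160 x 8 mm, post 22 mm thick and 351 mm tall. Origin: on the bench under the post; its x axis is that of the hook.
- seedlings: Bystander: plug tray of green lettuce, 201 x 240 x 45 mm, plants to about 80 mm high, under the peg. Origin: centre of its underside.
- pots: Bystander: stack of terracotta-coloured pots, 88 mm across, 132 mm tall. Origin: centre of its underside.
- feed_tub: Bystander: white tub with a green lid, 80 mm across, 125 mm tall. Origin: centre of its underside.
- label_pot: Bystander: black pot, 80 mm across, 75 mm tall, with plant labels in it up to 110 mm. Origin: centre of its underside.
- sprayer: Bystander: spray bottle with a blue head, 76 mm across, 190 mm tall. Origin: centre of its underside.
- trowel: Bystander: hand trowel lying flat, 260 mm long. Origin: on the bench, near its middle.
- dibber: Bystander: wooden-handled dibber lying flat, 206 mm long. Origin: on the bench, near its middle.
Not all that is in view belongs to the job. What is shaped like the part that bears sensor_grip but purple or red is not meant.

How it is judged:
By the outcome, as a careful person would: the job done as asked, in the order asked, and still so for the second after the job is handed in, with the robot touching nothing.
It also fails if it takes over 70 s, if anything falls off the work surface, if the arm or the gripper's body presses on something with over 40 N, if the wrist force passes 120 N, or if a joint passes its speed limit or range.

### The arm

A 6-joint arm with a two-finger parallel gripper is mounted at the origin on the work surface. World frame = base frame: x ahead of the robot, y to its left, z up, the work surface at z = 0. Lengths are in m, angles in degrees, forces in N, time in s.
With the tool pointing down it reaches from about 0.2 to 0.875 m from the base axis. Payload 3.4 kg.
Tool frame: the origin (TCP) lies on the centre line of the jaws, within the pads' length; the fingertips stand 11 mm ahead of it and the grasp point (between the pads) lies 8 mm behind it; z points along the fingers, y is the direction in which the jaws open and shut (so a half turn about z gives the same grasp; the last joint's range is limited). The gripper opens to 94 mm and grips with 3 to 60 N. Pads are 16 mm wide; open, the fingers measure 119 mm over their backs; the gripper's body (75 mm by 177 mm) begins 78 mm behind the grasp point.
Start: joints at [-6.933, 15.808, 86.224, -0, 77.962, -6.933], TCP at [0.575, -0, 0.216] pointing down, gripper open.
Joint ranges: [-165.64, 165.64], [-43.16, 119.46], [12.63, 154.43], [-67.54, 247.53], [6.08, 155.33], [-154.97, 154.97]. Speed limits (degrees/s): [147.25, 147.25, 180, 180, 180, 180].

### API

Orientations are given as [roll, pitch, yaw] about the fixed x, y, z axes, in that order (R = Rz(yaw) Ry(pitch) Rx(roll)).
In Python, from plant import goto, move_l, move_joints, move_gripper, sleep, solve_ik, sense, read_camera, PlanningError, hand_in, recognise gives the robot as it stands. Calls block until the motion is done:
- goto(position, orientation): joint-space move of the TCP to a pose.
- move_l(position, vel=0.15, frame=None): straight line of the TCP; frame=None keeps the orientation; vel is the mean speed in m/s.
- move_joints(angles): joint-space move.
- move_gripper(opening, squeeze=None): finger opening in m; squeeze is the grip in N (None keeps the last); returns when the fingers have stopped.
- sleep(seconds).
- solve_ik(position, orientation): joint angles nearest the present ones, or None.
- sense(): the state.
- read_camera(name): name is "scene" or "side" or "wrist"; returns a dict with "pixels" (384x512x3 uint8, red, green, blue), "depth" (384x512 float32, m along the optical axis (not along the pixel's ray), 0 where there is no reading), "mtx" (3x3 intrinsics, pixels), "extrinsics" (4x4, takes a point from world to camera coordinates); the wrist camera has in their place "tool_from_camera" (4x4, takes a point from camera to tool coordinates, whose origin is the TCP and whose axes are the flange's). Camera axes: x right, y down, z forward; pixel columns grow to the right and rows downward; lengths in m; the calibration is good to about 2 mm. A picture is of the moment at which its call begins: read the wrist's pose just before it.
A pose or a line that the arm cannot do raises PlanningError and nothing moves.
- hand_in(): hands the job in, once; it reports no verdict.
Trained networks look in a picture, given as the dict that the camera call returned (one of the last four; its "shot" number tells which), for a name from the list of things; names that differ only in an ending like _2 or _b are one class to them, and where a whole thing is asked for, a point or a joint stands for the part that bears it (a point fixed in the world has none). Each returns a list of dicts, best first, with "confidence" (0 to 1); they miss things now and then, are a little off and sometimes report something else, mostly with a low value. They report only what shows in the picture. A call takes as long as a camera call. They do not tell look-alikes from the thing itself.
- recognise(picture, thing): "extent" ([left, top, right, bottom] in pixels, round what is visible of it).
The state is a dict: "t": time; "joint_positions": joint angles; "qd": joint speeds; "joint_efforts": joint torques, N m; "position": TCP position; "tcp_rot": TCP orientation; "contact_force": force on the tool from outside, world axes, zero at the start; "ft_torque": the same for the moment, N m; "width": finger opening in m.
Only numpy, scipy, OpenCV 4.12 (cv2) and the standard library are available. Lean on these libraries where they do the work, as an engineer would, in place of code of your own. Each camera call takes 0.05 s, during which the arm holds its last target.

## Working session

There is one attempt and no reset: what is moved stays moved. The work goes in short steps, each a Python script; the robot and the scene stay as the last script left them, time stands still between calls to the robot, and variables do not carry over. Pictures are saved under pics/ and viewed, and the job is handed in when it is done.

```bash
ls; mkdir -p pics
cat > h.py <<'E'
import numpy as np, cv2
from plant import *
def save(p,n,crop=None,s=1):
    im=p["pixels"][:,:,::-1]
    if crop: l,t,r,b=crop; im=im[t:b,l:r]
    if s!=1: im=cv2.resize(im,None,fx=s,fy=s,interpolation=cv2.INTER_CUBIC)
    cv2.imwrite("pics/"+n+".png",im)
def cloud(p):
    d=p["depth"];K=p["mtx"];v,u=np.mgrid[:d.shape[0],:d.shape[1]]
    P=np.stack([(u-K[0,2])/K[0,0]*d,(v-K[1,2])/K[1,1]*d,d],-1)
    E=np.array(p["extrinsics"]);R=E[:3,:3];t=E[:3,3]
    W=(P-t)@R
    W[d==0]=np.nan
    return W
E
python3 - <<'E'
from h import *
s=sense();print({k:np.round(v,3) for k,v in s.items() if k!='x'})
for n in("scene","side","wrist"):
    p=read_camera(n);save(p,n+"0");print(n,np.round(p["mtx"],1).tolist())
    if n!="wrist":print(np.round(p["extrinsics"],3).tolist()); np.savez(n+"0.npz",pixels=p["pixels"],depth=p["depth"],mtx=p["mtx"],extrinsics=p["extrinsics"])
    else: print(np.round(p["tool_from_camera"],3).tolist())
    for th in("sensor_grip","sensor_eye","hook","peg_tip","keeper","stand","seedlings","pots","sprayer","feed_tub","label_pot"):
        print(th,[(round(r["confidence"],2),np.round(r["extent"]).tolist()) for r in recognise(p,th)][:4])
E
```

```text
pics
{'t': np.float64(0.0), 'joint_positions': array([-6.933, 15.849, 86.294, -0.   , 77.963, -6.931]), 'qd': array([ 0.09 , -0.164, -0.024, -0.041,  0.023, -0.089]), 'joint_efforts': array([ 0.0000e+00, -4.0459e+01, -2.3723e+01,  7.0000e-02,  3.5000e-02,
       -0.0000e+00]), 'position': array([0.574, 0.   , 0.216]), 'tcp_rot': array([-1.79895e+02, -1.20000e-02,  8.99990e+01]), 'contact_force': array([-0.12 ,  0.346,  0.714]), 'ft_torque': array([ 0.009,  0.004, -0.011]), 'width': np.float64(0.094)}
scene [[381.3, 0.0, 258.7], [0.0, 381.3, 192.2], [0.0, 0.0, 1.0]]
[[-0.782, 0.623, -0.011, 0.382], [0.54, 0.668, -0.512, -0.219], [-0.312, -0.406, -0.859, 1.783], [0.0, 0.0, 0.0, 1.0]]
sensor_grip [(0.87, [157.0, 174.0, 181.0, 200.0]), (0.81, [256.0, 106.0, 272.0, 139.0]), (0.79, [153.0, 142.0, 176.0, 173.0]), (0.71, [178.0, 127.0, 198.0, 153.0])]
sensor_eye [(0.72, [153.0, 139.0, 179.0, 171.0]), (0.7, [160.0, 173.0, 181.0, 202.0]), (0.69, [175.0, 123.0, 198.0, 153.0]), (0.58, [256.0, 107.0, 271.0, 136.0])]
hook [(0.87, [200.0, 208.0, 232.0, 245.0])]
peg_tip [(0.53, [202.0, 206.0, 238.0,
[... 1155 characters left out ...]
41.0, 156.0, 256.0, 186.0])]
label_pot [(0.55, [255.0, 328.0, 284.0, 373.0])]
wrist [[285.2, 0.0, 259.2], [0.0, 285.2, 196.7], [0.0, 0.0, 1.0]]
[[-0.001, -0.959, -0.285, 0.083], [1.0, -0.001, 0.0, 0.001], [-0.0, -0.285, 0.959, -0.168], [0.0, 0.0, 0.0, 1.0]]
sensor_grip [(0.94, [343.0, 344.0, 389.0, 379.0])]
sensor_eye [(0.55, [341.0, 342.0, 390.0, 380.0])]
hook [(0.55, [285.0, 84.0, 512.0, 200.0])]
peg_tip [(0.69, [284.0, 88.0, 511.0, 198.0])]
keeper [(0.77, [296.0, 168.0, 378.0, 249.0])]
stand []
seedlings [(0.81, [168.0, 0.0, 392.0, 244.0])]
pots [(0.86, [147.0, 343.0, 218.0, 383.0])]
sprayer [(0.41, [97.0, 101.0, 127.0, 257.0])]
feed_tub [(0.82, [248.0, 343.0, 310.0, 378.0])]
label_pot []
```

Run:
```python
import cv2
for n,c in(("scene0",(130,90,400,330)),("side0",(130,110,390,380))):
    im=cv2.imread(f"pics/{n}.png");l,t,r,b=c
    cv2.imwrite(f"pics/{n}c.png",cv2.resize(im[t:b,l:r],None,fx=2.2,fy=2.2,interpolation=cv2.INTER_CUBIC))
```

```text
(no output)
```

View pics/scene0c.png

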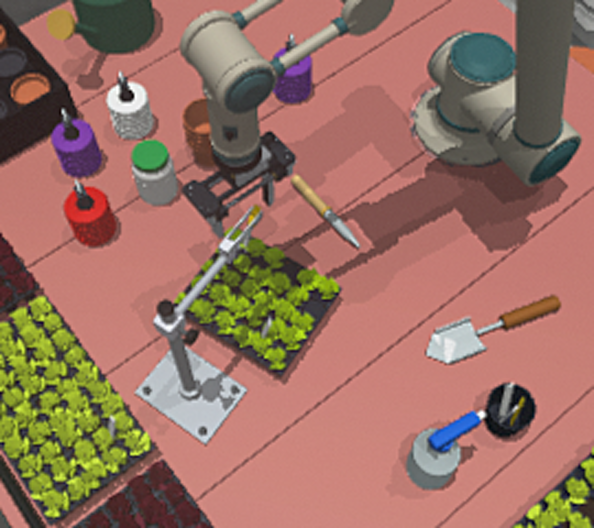

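View pics/side0c.png

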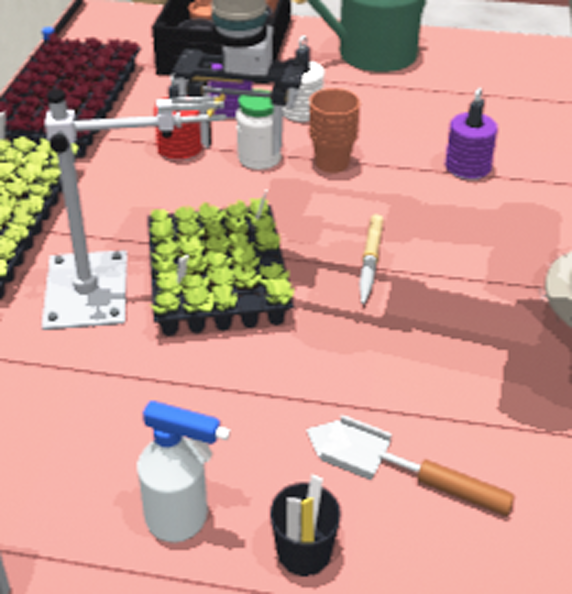

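View pics/wrist0.png

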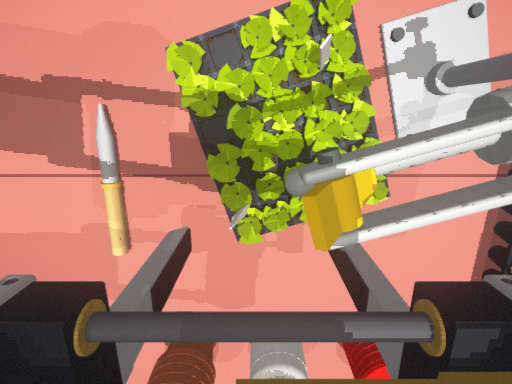

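Run:
```python
from h import *
for n in("scene","side"):
    p=dict(np.load(n+"0.npz"));W=cloud(p);I=p["pixels"].astype(int)
    hsv=cv2.cvtColor(p["pixels"],cv2.COLOR_RGB2HSV)
    def rep(nm,m,box):
        l,t,r,b=box;mm=np.zeros(m.shape,bool);mm[t:b,l:r]=m[t:b,l:r]
        P=W[mm];P=P[np.isfinite(P[:,0])];P=P[P[:,2]>0.015]
        print(n,nm,len(P),np.round(np.percentile(P,[2,10,50,90,98],axis=0),3).tolist() if len(P) else '')
    H,S,V=hsv[...,0],hsv[...,1],hsv[...,2]
    yel=(H>22)&(H<32)&(S>150)&(V>120)
    if n=="scene":
        rep("white",(S<60)&(V>90),(176,133,200,155)); rep("dark",(V<80),(176,122,198,140))
        rep("stand",(S<60),(185,180,250,250)); rep("keeper",yel,(215,175,260,215))
        rep("green lid",(H>50)&(H<80)&(S>100),(185,150,212,175)); rep("pots",(S>90),(210,136,228,162))
        rep("red",(H<5)&(S>180),(155,170,185,205)); rep("purp",(H>120)&(S>100),(150,140,178,172))
    else:
        rep("white",(S<60)&(V>90),(258,135,278,165)); rep("dark",(V<80),(260,126,276,140))
        rep("post",(S<60),(150,155,175,250)); rep("arm",(S<60),(164,155,240,175)); rep("keeper",yel,(195,145,235,180))
        rep("lid",(H>50)&(H<80)&(S>100),(235,150,260,190)); rep("red",(H<5)&(S>180),(195,150,230,190))
```

```text
scene white 303 [[0.519, -0.458, 0.017], [0.53, -0.442, 0.027], [0.565, -0.411, 0.075], [0.588, -0.399, 0.094], [0.591, -0.396, 0.097]]
scene dark 39 [[0.539, -0.44, 0.096], [0.543, -0.434, 0.098], [0.554, -0.426, 0.121], [0.561, -0.421, 0.14], [0.565, -0.42, 0.142]]
scene stand 877 [[0.557, -0.229, 0.03], [0.614, 0.002, 0.042], [0.681, 0.09, 0.304], [0.803, 0.136, 0.343], [0.814, 0.163, 0.351]]
scene keeper 16 [[0.588, -0.022, 0.127], [0.589, 0.062, 0.313], [0.596, 0.066, 0.324], [0.604, 0.069, 0.329], [0.606, 0.07, 0.331]]
scene green lid 175 [[0.573, -0.296, 0.118], [0.58, -0.289, 0.12], [0.603, -0.265, 0.124], [0.626, -0.241, 0.127], [0.632, -0.234, 0.13]]
scene pots 280 [[0.447, -0.314, 0.042], [0.455, -0.309, 0.065], [0.491, -0.289, 0.098], [0.512, -0.237, 0.128], [0.606, -0.019, 0.396]]
scene red 239 [[0.717, -0.3, 0.022], [0.724, -0.29, 0.053], [0.763, -0.253, 0.091], [0.787, -0.235, 0.096], [0.791, -0.23, 0.1]]
scene purp 371 [[0.652, -0.457, 0.019], [0.66, -0.439, 0.03], [0.696, -0.401, 0.085], [0.722, -0.386, 0.095], [0.728, -0.383, 0.1]]
side white 250 [[0.488, -0.462, 0.
[... 175 characters left out ...]
46], [0.549, -0.014, 0.347], [0.556, -0.012, 0.349]]
side post 910 [[0.758, -0.282, 0.02], [0.779, -0.084, 0.032], [0.793, 0.13, 0.185], [0.91, 0.14, 0.315], [0.957, 0.166, 0.338]]
side arm 613 [[0.59, -0.338, 0.026], [0.612, -0.258, 0.046], [0.662, 0.082, 0.301], [0.906, 0.111, 0.325], [0.947, 0.121, 0.328]]
side keeper 4 [[0.59, 0.061, 0.31], [0.59, 0.062, 0.314], [0.595, 0.065, 0.326], [0.602, 0.07, 0.327], [0.603, 0.072, 0.327]]
side lid 124 [[0.576, -0.28, 0.109], [0.582, -0.271, 0.117], [0.603, -0.25, 0.125], [0.626, -0.236, 0.128], [0.634, -0.231, 0.13]]
side red 184 [[0.712, -0.261, 0.018], [0.716, -0.256, 0.021], [0.735, -0.239, 0.038], [0.77, -0.232, 0.064], [0.782, -0.228, 0.081]]
```

```bash
cat >> h.py <<'E'
from scipy.spatial.transform import Rotation as Rot
def Rt(s): return Rot.from_euler('xyz',s["tcp_rot"],degrees=True).as_matrix()
def wrist(name=None):
    s=sense();p=read_camera("wrist");T=np.eye(4);T[:3,:3]=Rt(s);T[:3,3]=s["position"]
    p["extrinsics"]=np.linalg.inv(T@np.array(p["tool_from_camera"]))
    if name:
        save(p,name);np.savez(name+".npz",pixels=p["pixels"],depth=p["depth"],mtx=p["mtx"],extrinsics=p["extrinsics"])
    return p
E
python3 - <<'E'
from h import *
p=wrist("w1");W=cloud(p)
hsv=cv2.cvtColor(p["pixels"],cv2.COLOR_RGB2HSV);H,S,V=[hsv[...,i].astype(int) for i in range(3)]
m=(V>60)&(S<70)&(W[...,2]>0.27)&(W[...,2]<0.36); m[:,:280]=0
P=W[m];print(len(P),np.round(np.percentile(P,[1,50,99],axis=0),3).tolist())
for x in np.arange(.55,.85,.02):
    Q=P[(abs(P[:,0]-x)<.01)]
    if len(Q)>3: print(round(x,2),len(Q),np.round(Q.min(0),3),np.round(np.median(Q,0),3),np.round(Q.max(0),3))
y=(H>20)&(H<32)&(S>150)&(W[...,2]>0.24);y[:,:280]=0
Q=W[y];print("keeper",len(Q),np.round(np.percentile(Q,[2,50,98],axis=0),3).tolist())
save(p,"w1c",(270,60,512,260),3)
print(sense()["contact_force"])
E
```

```text
19838 [[0.583, -0.006, 0.276], [0.614, 0.063, 0.321], [0.649, 0.088, 0.328]]
0.59 4767 [0.581 0.021 0.297] [0.592 0.058 0.321] [0.6   0.076 0.329]
0.61 7331 [0.6   0.021 0.299] [0.611 0.062 0.323] [0.62  0.081 0.329]
0.63 5530 [ 0.62  -0.011  0.27 ] [0.625 0.064 0.32 ] [0.64  0.084 0.329]
0.65 2210 [0.64  0.031 0.287] [0.645 0.075 0.302] [0.656 0.091 0.318]
keeper 3812 [[0.585, 0.019, 0.307], [0.593, 0.064, 0.327], [0.628, 0.07, 0.333]]
[-0.62866009 -0.05643689 -0.03262511]
```

View pics/w1c.png

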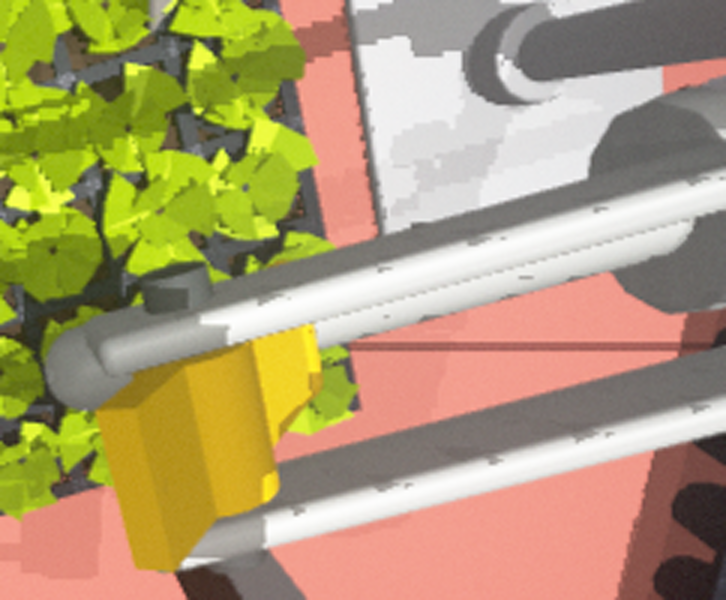

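Run:
```python
from h import *
p=dict(np.load("w1.npz"));W=cloud(p)
for (u,v) in [(50,370),(80,360),(120,350),(200,340),(300,300),(300,260),(400,240),(600,200),(180,285),(600,240),(450,300),(290,345),(130,400),(150,550),(200,420),(250,500),(290,380),(300,520),(260,540),(400,490),(600,430),(700,390)]:
    print((u,v),np.round(W[60+v//3,270+u//3],3))
```

```text
(50, 370) [0.584 0.062 0.299]
(80, 360) [0.587 0.064 0.302]
(120, 350) [0.586 0.071 0.327]
(200, 340) [0.592 0.071 0.327]
(300, 300) [0.598 0.074 0.327]
(300, 260) [0.602 0.076 0.318]
(400, 240) [0.607 0.078 0.323]
(600, 200) [0.619 0.081 0.325]
(180, 285) [0.591 0.075 0.325]
(600, 240) [0.618 0.078 0.327]
(450, 300) [0.623 0.07  0.301]
(290, 345) [0.604 0.067 0.311]
(130, 400) [0.586 0.068 0.331]
(150, 550) [0.588 0.057 0.331]
(200, 420) [0.592 0.065 0.326]
(250, 500) [0.597 0.059 0.326]
(290, 380) [0.604 0.064 0.311]
(300, 520) [0.6   0.058 0.327]
(260, 540) [0.597 0.056 0.327]
(400, 490) [0.607 0.06  0.327]
(600, 430) [0.621 0.065 0.327]
(700, 390) [0.629 0.067 0.325]
```

Run:
```python
from h import *
move_l([0.56,-0.12,0.23],vel=0.25)
goto([0.56,-0.427,0.32],[180,0,142])
for n in("scene","side"):
    p=read_camera(n);save(p,n+"1");np.savez(n+"1.npz",pixels=p["pixels"],depth=p["depth"],mtx=p["mtx"],extrinsics=p["extrinsics"])
p=wrist("w2");W=cloud(p)
print([(round(r["confidence"],2),np.round(r["extent"]).tolist()) for r in recognise(p,"sensor_grip")],sense()["t"],sense()["position"])
```

```text
[(0.79, [218.0, 137.0, 278.0, 202.0]), (0.72, [372.0, 175.0, 459.0, 235.0]), (0.63, [280.0, 198.0, 334.0, 266.0])] 3.9 [ 0.56051252 -0.42554226  0.32005974]
```

View pics/w2.png

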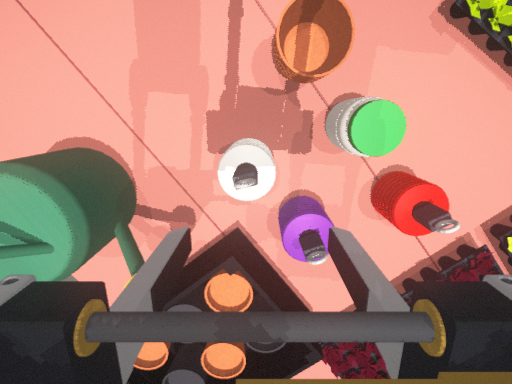

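View pics/scene1.png

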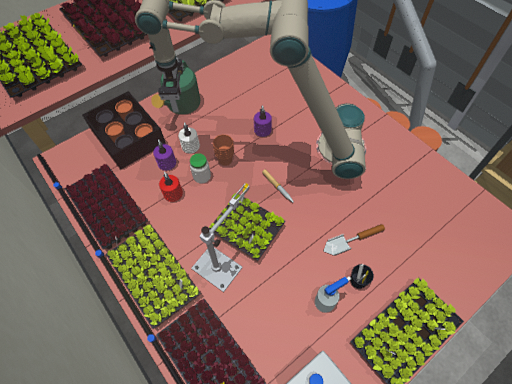

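Run:
```python
from h import *
p=dict(np.load("w2.npz"));W=cloud(p)
save(p,"w2c",(205,130,290,215),8)
I=p["pixels"].astype(int);V=I.max(-1)
Z=W[...,2]
r=np.hypot(W[...,0]-.552,W[...,1]+.427)
m=(r<.05)&(Z>.102)
P=W[m];print(len(P),np.round(P.min(0),3),np.round(P.max(0),3))
for a,b in((.102,.12),(.12,.135),(.135,.139),(.139,.143),(.143,.15),(.15,.157),(.157,.17)):
    Q=P[(P[:,2]>a)&(P[:,2]<b)]
    if len(Q)>2:
        e,v=np.linalg.eigh(np.cov(Q[:,:2].T)); print(a,len(Q),np.round(Q.mean(0),4),np.round(np.sqrt(e)*1000,1),np.degrees(np.arctan2(v[1,1],v[0,1])),np.round(Q.min(0),3),np.round(Q.max(0),3))
m=(r<.05)&(Z>.088)&(Z<.1);Q=W[m];print("cap",np.round((np.percentile(Q,1,0)+np.percentile(Q,99,0))/2,4),np.round(np.percentile(Q,99,0)-np.percentile(Q,1,0),4))
c,rad=cv2.minEnclosingCircle(Q[:,:2].astype(np.float32));print(c,rad)
# heights round
for d in (.07,.1,.13,.16,.2):
    k=(r<d)&(r>.05);print(d,np.nanmax(Z[k]))
```

```text
19146 [ 0.505 -0.471  0.102] [ 0.573 -0.378  0.435]
0.102 57 [ 0.5435 -0.4335  0.1114] [2.5 9.5] 57.0494779237922 [ 0.536 -0.448  0.102] [ 0.559 -0.422  0.119]
0.12 55 [ 0.5436 -0.4334  0.1277] [2.6 9.4] 55.89318338220997 [ 0.536 -0.448  0.12 ] [ 0.559 -0.422  0.135]
0.135 111 [ 0.547  -0.4353  0.138 ] [ 4.8 10.1] 57.770347716425036 [ 0.536 -0.455  0.135] [ 0.562 -0.422  0.139]
0.139 72 [ 0.5468 -0.4363  0.14  ] [3.3 7.8] 55.451917395450245 [ 0.538 -0.45   0.139] [ 0.563 -0.426  0.143]
0.143 38 [ 0.5483 -0.4386  0.1455] [1.1 6.5] 66.80069042243298 [ 0.543 -0.448  0.143] [ 0.552 -0.427  0.15 ]
0.15 17 [ 0.549  -0.4371  0.1541] [ 1.5 12. ] 63.10618756492888 [ 0.542 -0.451  0.15 ] [ 0.557 -0.426  0.157]
0.157 100 [ 0.5497 -0.4379  0.1621] [1.7 6.8] 66.45625610107291 [ 0.544 -0.45   0.157] [ 0.556 -0.427  0.166]
cap [ 0.5494 -0.4372  0.0934] [0.0782 0.0756 0.0098]
(0.5498089790344238, -0.4386124014854431) 0.041825491935014725
0.07 0.4348674955317164
0.1 0.4348674955317164
0.13 0.4348674955317164
0.16 0.4348674955317164
0.2 0.4348674955317164
```

View pics/w2c.png

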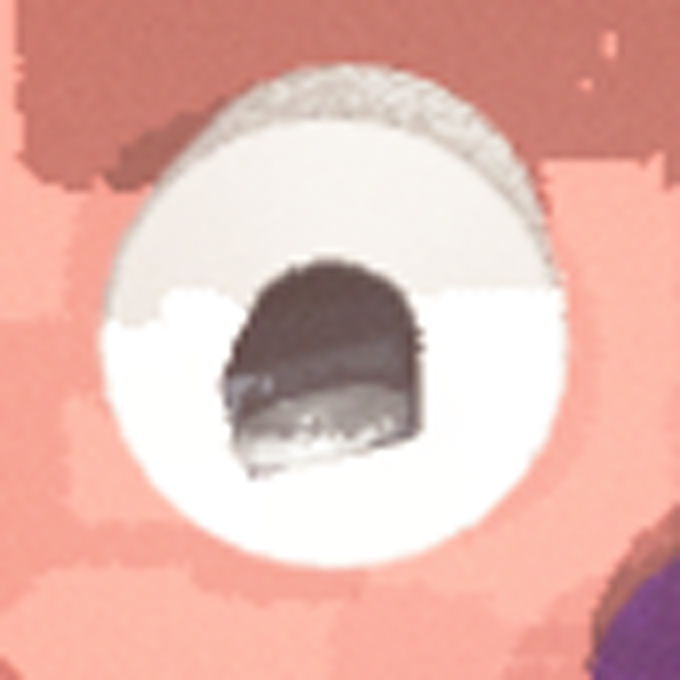

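Run:
```python
from h import *
f=np.radians(-25); 
move_l([0.5495-.03*np.cos(f),-0.4378-.03*np.sin(f),0.25],vel=0.2,frame=[180,0,155])
p=wrist("w3");W=cloud(p);Z=W[...,2]
r=np.hypot(W[...,0]-.5495,W[...,1]+.4378)
for a,b in((.1,.13),(.134,.1385),(.1385,.146),(.15,.17)):
    Q=W[(r<.03)&(Z>a)&(Z<b)]
    rc=cv2.minAreaRect(Q[:,:2].astype(np.float32)*1000);e,v=np.linalg.eigh(np.cov(Q[:,:2].T))
    print(a,len(Q),np.round(Q.mean(0),4),rc,np.degrees(np.arctan2(v[1,1],v[0,1])))
Q=W[(r<.06)&(Z>.088)&(Z<.1)];print("cap",cv2.minEnclosingCircle(Q[:,:2].astype(np.float32)))
Q=W[(r<.06)&(Z>.03)];u=np.argwhere((r<.05)&(Z>.03));t,l=u.min(0);b_,r_=u.max(0);print(l,t,r_,b_)
save(p,"w3c",(max(l-5,0),max(t-5,0),r_+5,b_+5),4)
```

```text
0.1 231 [ 0.5416 -0.4353  0.1156] ((541.8296508789062, -435.4356689453125), (29.85074234008789, 2.8203296661376953), 66.06786346435547) 65.95550487837379
0.134 125 [ 0.5438 -0.4377  0.1372] ((548.9497680664062, -438.83453369140625), (28.81261444091797, 17.557289123535156), 64.20441436767578) 70.73620461691553
0.1385 217 [ 0.5473 -0.4377  0.1406] ((548.2236328125, -438.5555114746094), (28.39057159423828, 14.1299409866333), 65.16032409667969) 65.59499028034526
0.15 188 [ 0.5487 -0.4384  0.1603] ((549.2628173828125, -438.97998046875), (27.293712615966797, 5.959020614624023), 65.93795013427734) 65.97419029171529
cap ((0.5494062304496765, -0.4388579726219177), 0.041735004633665085)
224 166 331 383
```

View pics/w3c.png

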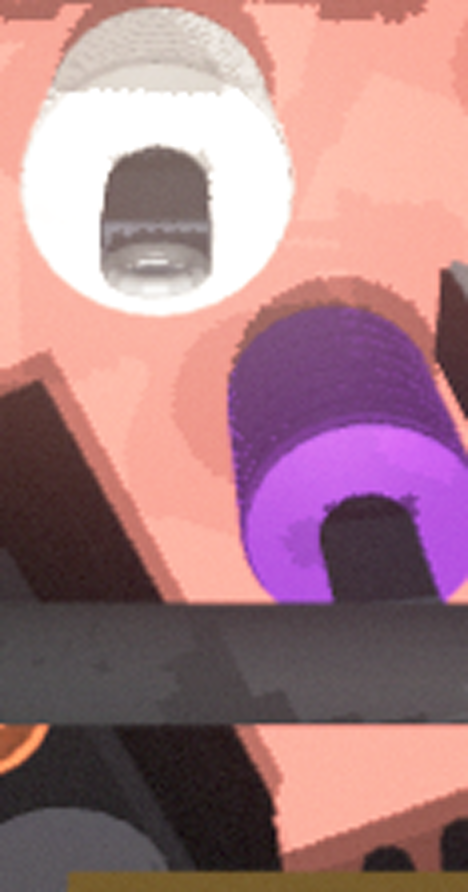

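Run:
```python
from h import *
for n in("scene1","side1"):
    p=dict(np.load(n+".npz"));W=cloud(p)
    m=(W[...,0]>.56)&(W[...,0]<.9)&(W[...,1]>0.02)&(W[...,1]<.22)&(W[...,2]>.12)&(W[...,2]<.42)
    P=W[m];print(n,len(P))
    post=P[(P[:,2]<.27)];post=post[np.hypot(post[:,0]-.8,post[:,1]-.14)<.05];c=post.mean(0);print("post surf",np.round(c,4),np.round(post.min(0),3),np.round(post.max(0),3),"top",np.round(P[:,2].max(),3))
    E=p["extrinsics"];cam=-E[:3,:3].T@E[:3,3];d=cam[:2]-c[:2];d/=np.linalg.norm(d);print("post axis ~",c[:2]-d*.011*.8, "cam",np.round(cam,2))
    arm=P[(P[:,0]>.655)&(P[:,0]<.765)&(P[:,2]>.28)&(P[:,2]<.325)]
    k=np.polyfit(arm[:,0],arm[:,1],1);print("arm",len(arm),k,np.degrees(np.arctan(k[0])),np.round(arm.min(0),3),np.round(arm.max(0),3))
    for x in np.arange(.575,.8,.015):
        Q=P[abs(P[:,0]-x)<.0075];Q=Q[Q[:,2]>.28]
        if len(Q):print(round(x,3),len(Q),np.round(Q.min(0),3),np.round(np.median(Q,0),3),np.round(Q.max(0),3))
```

```text
scene1 641
post surf [0.8012 0.132  0.1936] [0.789 0.124 0.121] [0.81  0.136 0.264] top 0.354
post axis ~ [0.79833839 0.12372272] cam [0.97 0.63 1.42]
arm 156 [ 0.2591453  -0.08319346] 14.528336700004852 [0.656 0.076 0.291] [0.764 0.119 0.325]
0.59 23 [0.587 0.058 0.297] [0.594 0.068 0.327] [0.597 0.076 0.334]
0.605 30 [0.598 0.058 0.294] [0.604 0.066 0.32 ] [0.612 0.081 0.329]
0.62 17 [0.614 0.064 0.296] [0.621 0.079 0.323] [0.627 0.084 0.33 ]
0.635 18 [0.628 0.067 0.294] [0.634 0.079 0.324] [0.641 0.088 0.329]
0.65 29 [0.643 0.071 0.289] [0.649 0.088 0.32 ] [0.657 0.093 0.328]
0.665 48 [0.658 0.075 0.291] [0.666 0.092 0.324] [0.672 0.098 0.33 ]
0.68 26 [0.673 0.078 0.295] [0.676 0.088 0.305] [0.687 0.099 0.326]
0.695 20 [0.688 0.083 0.293] [0.695 0.096 0.302] [0.702 0.102 0.309]
0.71 18 [0.703 0.092 0.295] [0.711 0.1   0.303] [0.717 0.107 0.31 ]
0.725 21 [0.718 0.098 0.296] [0.725 0.106 0.303] [0.732 0.112 0.308]
0.74 18 [0.733 0.1   0.297] [0.741 0.108 0.302] [0.747 0.116 0.306]
0.755 21 [0.748 0.106 0.295] [0.755 0.113 0.302] [0.762 0.119 0.305]
0.77 19 [0.764 0.109 0.295] [0.771
[... 739 characters left out ...]
57 0.099 0.329]
0.665 64 [0.658 0.077 0.28 ] [0.664 0.092 0.314] [0.672 0.098 0.331]
0.68 24 [0.673 0.088 0.292] [0.681 0.095 0.302] [0.687 0.099 0.306]
0.695 26 [0.688 0.088 0.293] [0.695 0.096 0.303] [0.702 0.103 0.307]
0.71 24 [0.704 0.092 0.295] [0.71  0.101 0.302] [0.717 0.109 0.306]
0.725 23 [0.718 0.102 0.293] [0.726 0.107 0.301] [0.732 0.113 0.308]
0.74 25 [0.733 0.103 0.293] [0.739 0.111 0.302] [0.747 0.115 0.306]
0.755 28 [0.748 0.105 0.294] [0.755 0.114 0.301] [0.762 0.121 0.307]
0.77 44 [0.763 0.106 0.286] [0.775 0.129 0.302] [0.777 0.164 0.313]
0.785 163 [0.778 0.105 0.284] [0.786 0.134 0.31 ] [0.792 0.172 0.353]
0.8 94 [0.793 0.109 0.293] [0.798 0.134 0.323] [0.807 0.172 0.353]
```

Run:
```python
from h import *
Y=155.9
for P,y in(([.5493,-.4389,.114],Y),([.64,.078,.262],195.8),([.53,.047,.262],195.8)): print(solve_ik(P,[180,0,y]))
move_gripper(0.066)
goto([.5493,-.4389,.2],[180,0,Y])
move_l([.5493,-.4389,.114],vel=.1)
s0=sense();print(s0["position"],s0["contact_force"],s0["ft_torque"])
move_gripper(0.0,squeeze=45)
s=sense();print(s["width"],s["contact_force"],s["t"])
move_l([.5493,-.4389,.2],vel=.08)
sleep(.3);s=sense();print(s["width"],s["contact_force"],s["position"],s["t"])
p=read_camera("scene");save(p,"scene2",(120,60,320,260),3)
```

```text
[ -44.29001147   30.29520331   77.64492463    0.           72.05987207
 -110.19001147]
[   0.76930571   20.83343988   72.39154487    0.           86.77501525
 -105.03069429]
[  -2.42684014   10.77301241   86.61776416    0.           82.60922343
 -108.22684014]
[ 0.54975568 -0.43934038  0.1149348 ] [ 0.7944037  -0.89471207 -0.35441229] [ 0.03127212 -0.06553734 -0.00386143]
0.02952834116776871 [ 0.24604479 -1.32313403  0.83800206] 7.125
0.029674977398236768 [-0.48750958 -0.52699408 -3.74370934] [ 0.54923176 -0.43880682  0.19962211] 8.65
```

View pics/scene2.png

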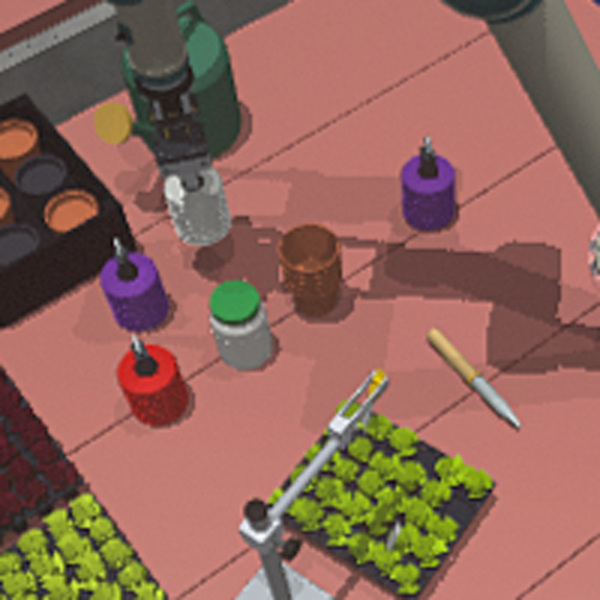

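Run:
```python
from h import *
move_l([.5493,-.4389,.29],vel=.2)
goto([.5,.036,.28],[180,0,195.8])
sleep(.2)
p=wrist("w4");s=sense();print(s["position"],s["tcp_rot"],s["t"],s["width"])
for n in("side",):
    q=read_camera(n);save(q,n+"2",(140,90,340,270),3.5)
```

```text
[0.50035779 0.03536024 0.27986183] [-1.79999076e+02 -1.08447969e-02 -1.64266350e+02] 11.2917 0.029587623510625508
```

View pics/w4.png

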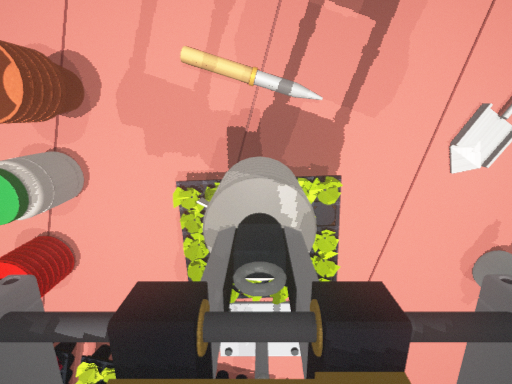

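View pics/side2.png

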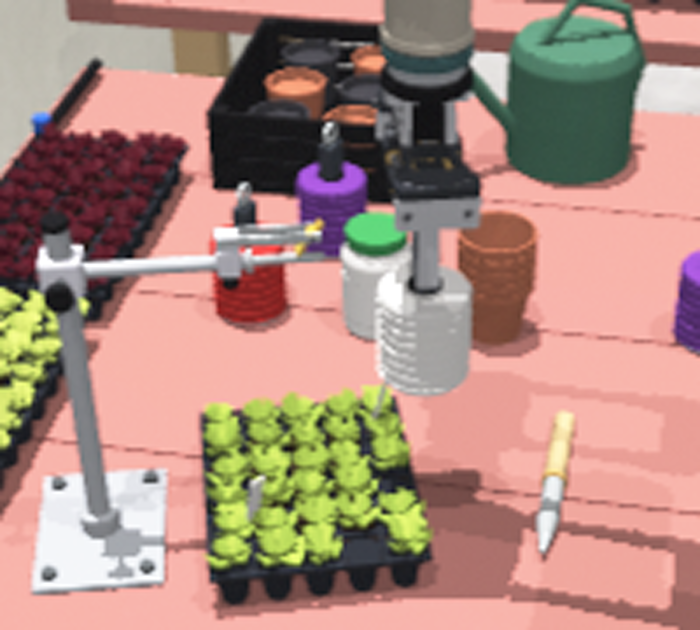

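Run:
```python
from h import *
p=dict(np.load("w4.npz"));W=cloud(p)
T=np.array([.50036,.03536,.27986]);a=np.radians(-164.266)
X=np.array([np.cos(a),np.sin(a),0]);Yt=np.array([np.sin(a),-np.cos(a),0])
D=W-T;tx=D@X;ty=D@Yt;tz=D[...,2]
m=(abs(tx)<.03)&(abs(ty)<.03)&(tz>.035)&(tz<.06)
print(m.sum(),[np.round(np.percentile(q[m],[0,5,50,95,100])*1000,1).tolist() for q in(tx,ty,tz)])
m=(abs(tx)<.06)&(abs(ty)<.06)&(tz>-.03)&(tz<-.012)
print("cap",[np.round(np.percentile(q[m],[0,1,50,99,100])*1000,1).tolist() for q in(tx,ty,tz)])
for z in(.36,.4,.44,.5):
  print(z,solve_ik([.643+.085*.962,.079+.085*.272,.5],[180,0,195.8]))
move_l([.5,.036,.5],vel=.3)
move_l([.643+.085*.962,.079+.085*.272,.5],vel=.3)
sleep(.2)
p=wrist("w5");print(sense()["position"],sense()["t"]);save(p,"w5c",(150,0,350,150),4)
```

```text
2668 [[-9.3, -2.5, 7.0, 9.1, 9.8], [-27.4, -24.4, -0.5, 23.6, 26.8], [35.0, 36.6, 48.0, 58.9, 60.0]]
cap [[-40.6, -38.0, 18.2, 40.0, 41.6], [-41.8, -39.4, -0.6, 38.9, 41.5], [-27.0, -25.7, -20.7, -14.2, -12.0]]
0.36 None
0.4 None
0.44 None
0.5 NoneTraceback (most recent call last):
  File "<stdin>", line 13, in <module>
plant.PlanningError: the arm cannot follow that straight line within its joint ranges
```

Run:
```python
from h import *
c=np.array([.643,.079]);d=np.array([.962,.272])
P=c-.160*d
print(solve_ik([*P,.32],[180,0,15.8]))
goto([*P,.40],[180,0,15.8])
move_l([*P,.32],vel=.2)
sleep(.2)
p=wrist("w5");s=sense();print(s["position"],s["tcp_rot"],s["t"]);save(p,"w5c",(150,0,350,150),4)
```

```text
[-3.98700826e+00  5.90964639e+00  8.45557526e+01 -2.54444375e-14
  8.95346011e+01  7.02129917e+01]
[0.48987265 0.03544286 0.32141848] [ 1.79945110e+02 -1.54129516e-01  1.58030594e+01] 15.675
```

View pics/w5.png

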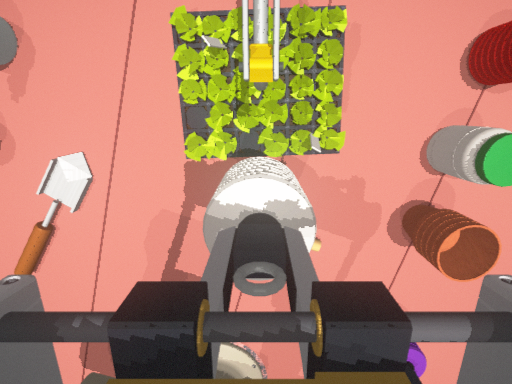

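View pics/w5c.png

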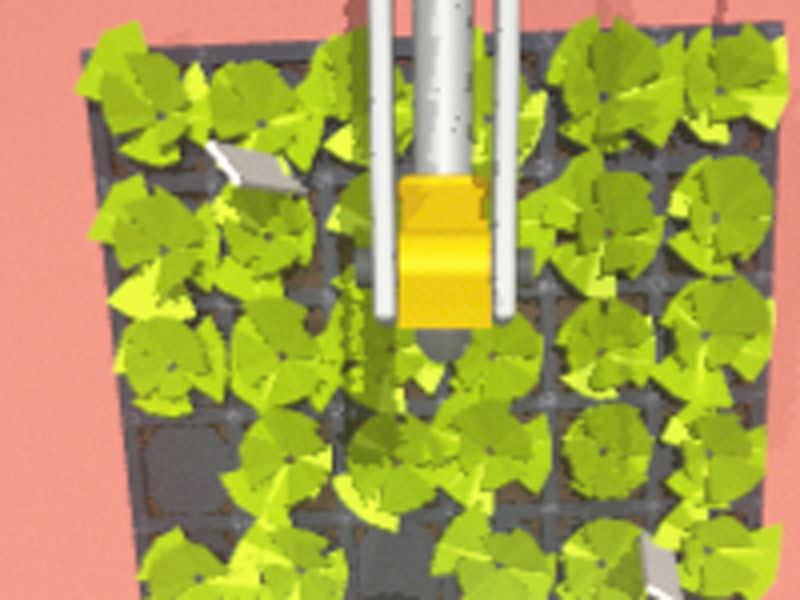

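```bash
cat > meas.py <<'E'
from h import *
p=dict(np.load("w5.npz"));W=cloud(p)
T=np.array([0.48987265,0.03544286,0.32141848]);R=Rot.from_euler('xyz',[179.945,-.154,15.803],degrees=True).as_matrix()
D=(W-T)@R  # tool coords
I=p["pixels"];hsv=cv2.cvtColor(I,cv2.COLOR_RGB2HSV);H,S,V=[hsv[...,i].astype(int) for i in range(3)]
# hook-ish frame: x along 15.8, use world yaw only
a=np.radians(15.8);ex=np.array([np.cos(a),np.sin(a)]);ey=np.array([-np.sin(a),np.cos(a)])
hx=(W[...,:2]-T[:2])@ex;hy=(W[...,:2]-T[:2])@ey;hz=W[...,2]
def st(n,m): print(n,m.sum(),[np.round(np.percentile(q[m],[0,3,50,97,100])*1000,1).tolist() for q in(hx,hy,hz)] if m.sum() else '')
top=(hz>.27)&(hx>.07)&(abs(hy)<.05)
yel=(H>20)&(H<32)&(S>150)
st("yel",top&yel)
st("bracket",top&~yel&(hz>.32))
for x in np.arange(.085,.2,.01):
    m=top&~yel&(abs(hx-x)<.005); 
    st("  %.3f hi"%x,m&(hz>.318)); st("  %.3f lo"%x,m&(hz<.312))
st("bolts",top&(abs(hy)>.0105)&(hx<.13))
E
python3 meas.py
```

```text
yel 872 [[99.7, 100.1, 109.0, 121.7, 123.1], [-7.8, -7.0, -1.3, 4.6, 5.6], [304.7, 306.6, 326.0, 332.3, 333.7]]
bracket 1091 [[100.8, 102.1, 118.6, 136.8, 139.4], [-13.3, -11.5, -7.6, 8.9, 10.6], [320.0, 322.4, 326.6, 328.1, 328.9]]
  0.085 hi 0 
  0.085 lo 0 
  0.095 hi 0 
  0.095 lo 46 [[97.7, 97.7, 99.1, 99.9, 100.0], [-4.6, -4.4, -1.1, 2.1, 2.3], [297.8, 298.4, 300.2, 302.7, 303.0]]
  0.105 hi 318 [[100.8, 101.1, 106.5, 109.9, 110.0], [-13.3, -12.7, -7.7, 10.1, 10.6], [319.1, 322.2, 326.2, 328.0, 328.6]]
  0.105 lo 57 [[100.1, 100.3, 101.1, 102.2, 102.4], [-5.3, -5.2, -1.4, 2.9, 2.9], [297.8, 298.5, 301.2, 303.0, 303.6]]
  0.115 hi 268 [[110.0, 110.3, 115.1, 119.7, 119.9], [-10.8, -10.6, -7.7, 8.1, 10.5], [321.2, 322.6, 326.7, 328.1, 328.8]]
  0.115 lo 0 
  0.125 hi 282 [[120.0, 120.3, 125.0, 129.6, 130.0], [-10.6, -10.4, -7.7, 7.9, 8.1], [318.4, 320.2, 326.8, 328.1, 328.8]]
  0.125 lo 180 [[122.5, 122.9, 126.9, 129.8, 130.0], [-5.7, -5.0, -1.4, 2.8, 3.8], [296.8, 299.3, 301.8, 305.6, 307.3]]
  0.135 hi 239 [[130.0, 130.3, 133.9, 137.7, 139.4], [-10.4, -10.3, 5.4, 8.3, 8.4], [318.1, 321.2, 326.6, 328.3, 328.9]]
  0.135 lo 301 [[130.0, 130.4, 135.2, 139.7, 140.0], [-5.7, -5.6, -1.4, 3.3, 3.4], [296.3, 298.0, 301.6, 303.3, 304.2]]
  0.145 hi 0 
  0.145 lo 198 [[140.0, 140.2, 143.1, 146.0, 146.9], [-5.6, -5.5, -1.1, 3.3, 3.3], [296.7, 298.5, 301.6, 303.2, 303.7]]
  0.155 hi 0 
  0.155 lo 0 
  0.165 hi 0 
  0.165 lo 0 
  0.175 hi 0 
  0.175 lo 0 
  0.185 hi 0 
  0.185 lo 0 
  0.195 hi 0 
  0.195 lo 0 
bolts 72 [[105.5, 105.6, 108.4, 120.8, 122.7], [-13.3, -13.0, -11.4, 10.5, 10.6], [321.7, 322.2, 324.2, 326.9, 327.1]]
```

```bash
cat >> meas.py <<'E'
print("---")
tx,ty,tz=D[...,0],D[...,1],D[...,2]
for z in np.arange(-.09,.02,.01):
    m=(abs(tz-z)<.005)&(abs(tx)<.035)&(abs(ty)<.045)
    if m.sum(): 
        l=m&(ty<-.005);r=m&(ty>.005)
        print(round(z,3),m.sum(),"x",np.round(np.percentile(tx[m],[2,50,98])*1000,1),"L",np.round(np.percentile(ty[l],[2,98])*1000,1) if l.sum() else '',"R",np.round(np.percentile(ty[r],[2,98])*1000,1) if r.sum() else '')
m=(abs(ty)<.016)&(abs(tx)<.02)&(tz<-.036)&(tz>-.056);print("eye",m.sum(),[np.round(np.percentile(q[m],[0,5,50,95,100])*1000,1).tolist() for q in(tx,ty,tz)])
b=(hz<.02)&(hz>-.02);print("bench",np.median(hz[b]),[np.round(np.median(hz[b&(hy<-.1)]),4),np.round(np.median(hz[b&(hy>.1)]),4)])
m=(abs(ty)<.043)&(abs(tx)<.045)&(tz>.012)&(tz<.027);print("cap",[np.round(np.percentile(q[m],[1,50,99])*1000,1).tolist() for q in(tx,ty,tz)])
E
python3 meas.py | sed -n '/---/,$p'; python3 -c "
from h import *
save(dict(np.load('w5.npz')),'w5d',(190,150,330,350),4)"
```

```text
---
-0.09 1427 x [-6.5 34.1 34.9] L [-36.6 -15.8] R [16.5 37.3]
-0.08 215 x [-9.  -3.5 11. ] L [-18.  -15.8] R [16.6 19.1]
-0.07 400 x [-6.9 10.4 11.4] L [-20.5 -15.9] R [16.6 21.2]
-0.06 727 x [-2.1 10.  11.2] L [-22.3 -14.4] R [15.2 23. ]
-0.05 1306 x [-4.2  6.2 11.1] L [-26.3  -5.2] R [ 5.5 27. ]
-0.04 904 x [-4.2  9.3 11.2] L [-26.1  -7.3] R [ 8.5 27. ]
-0.03 1376 x [-5.5  5.  10.9] L [-25.8  -5.4] R [ 5.1 26.6]
-0.02 1118 x [-5.9 10.2 11.1] L [-25.7  -5.5] R [ 5.4 26.7]
-0.01 628 x [ 9.  10.5 11. ] L [-25.9  -5.4] R [ 5.6 26.8]
-0.0 509 x [ 9.  10.5 11.1] L [-25.6  -5.6] R [ 5.4 26.5]
0.01 356 x [ 9.  10.5 15.4] L [-20.7  -5.3] R [ 5.5 21.9]
eye 1187 [[-7.1, -3.0, 3.5, 9.1, 11.0], [-16.0, -15.0, -0.3, 15.3, 16.0], [-55.9, -53.2, -47.2, -37.3, -36.0]]
bench -1.7657671442781926e-05 [np.float64(-0.0001), np.float64(0.0)]
cap [[-36.1, 20.1, 42.0], [-38.8, 0.1, 39.6], [14.0, 20.5, 25.6]]
```

View pics/w5d.png

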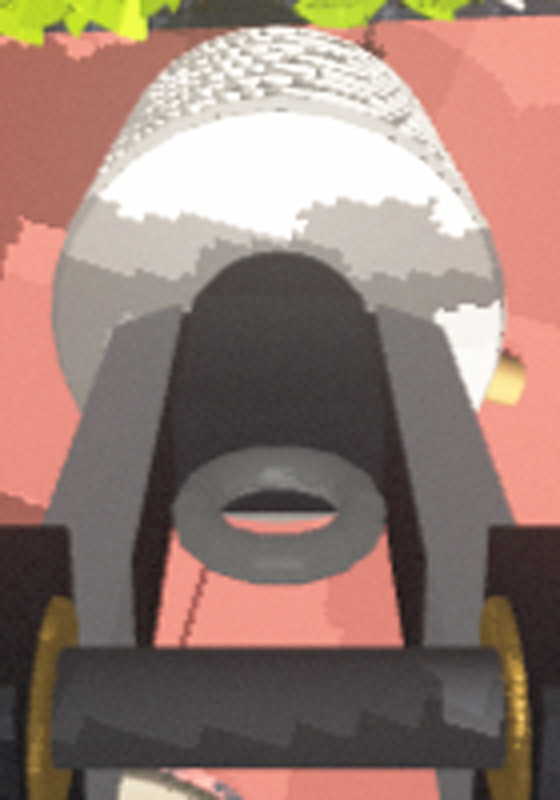

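```bash
cat >> h.py <<'E'
T0=np.array([0.48987265,0.03544286]);_a=np.radians(15.8)
EX=np.array([np.cos(_a),np.sin(_a)]);EY=np.array([-np.sin(_a),np.cos(_a)])
def pt(x,z,y=-.0008):  # x in hook frame, 0 = collar
    q=T0+(x+.160)*EX+y*EY; return [*q,z]
def hk(f): return np.array([f[:2]@EX,f[:2]@EY,f[2]])
def F(n=8,dt=.02):
    a=[]
    for _ in range(n): a.append(sense()["contact_force"]);sleep(dt)
    return hk(np.mean(a,0))
def where():
    P=sense()["position"];q=P[:2]-T0;return np.round([1000*(q@EX-.160),1000*(q@EY),1000*P[2]],2)
E
python3 - <<'E'
from h import *
O=[180,0,15.8]
move_l(pt(-.155,.2625),vel=.15,frame=O)
move_l(pt(-.085,.2625),vel=.1)
sleep(.2);print(where(),np.round(F(12),2),sense()["tcp_rot"],sense()["t"])
q=read_camera("side");save(q,"side3",(140,90,290,220),5)
q=read_camera("scene");save(q,"scene3",(180,150,280,240),7)
E
```

```text
[-85.56  -0.79 262.74] [ 0.2   0.06 -3.53] [ 1.79994314e+02 -1.49259660e-02  1.57932378e+01] 17.4583
```

View pics/side3.png

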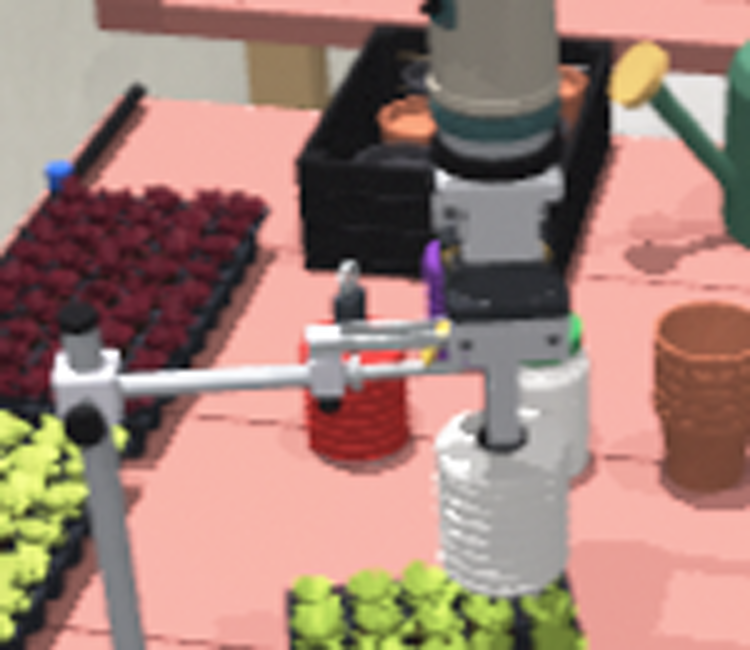

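View pics/scene3.png

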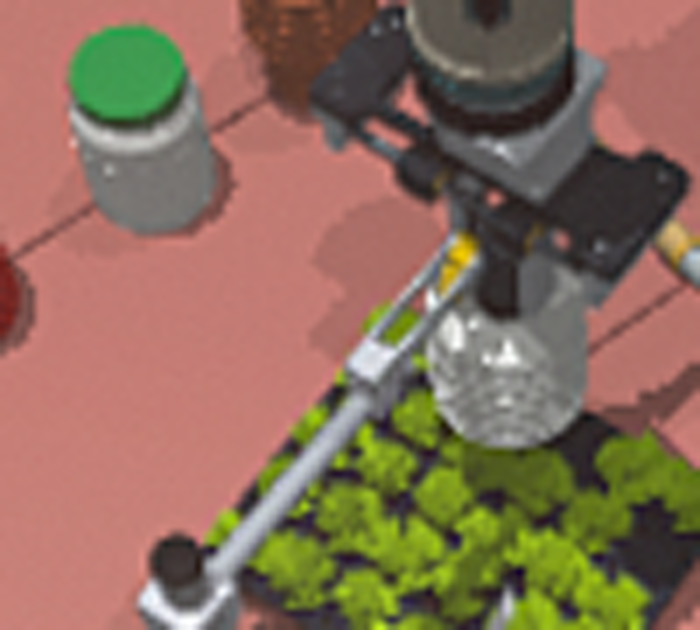

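Run:
```python
from h import *
base=np.array([.2,.06,-3.53])
for x in(-.072,-.064,-.056,-.05,-.044,-.038,-.032,-.026,-.02,-.015):
    move_l(pt(x,.2625),vel=.04)
    f=F(5)-base;print(where(),np.round(f,2),round(sense()["t"],1))
    if abs(f[:2]).max()>2.5 or abs(f[2])>3: print("STOP");break
q=read_camera("side");save(q,"side4",(140,90,290,220),5)
q=read_camera("scene");save(q,"scene4",(180,150,280,240),7)
wrist("w6")
```

```text
[-72.08  -0.74 262.31] [-0.34  0.21 -0.28] 18.1
[-64.05  -0.77 262.42] [-0.26 -0.06 -0.18] 18.6
[-56.04  -0.79 262.38] [-0.36 -0.21 -0.25] 19.0
[-50.02  -0.77 262.39] [-0.54 -0.22 -0.05] 19.4
[-43.96  -0.77 262.37] [-0.37  0.19 -0.5 ] 19.8
[-37.95  -0.8  262.43] [-0.24  0.23 -0.59] 20.1
[-31.85  -0.79 262.4 ] [-0.02 -0.14 -0.67] 20.5
[-26.03  -0.8  262.46] [-0.17  0.12 -0.28] 20.9
[-20.01  -0.8  262.39] [-0.59 -0.07 -0.14] 21.3
[-14.98  -0.79 262.43] [-0.25 -0.24 -0.32] 21.6
```

View pics/side4.png

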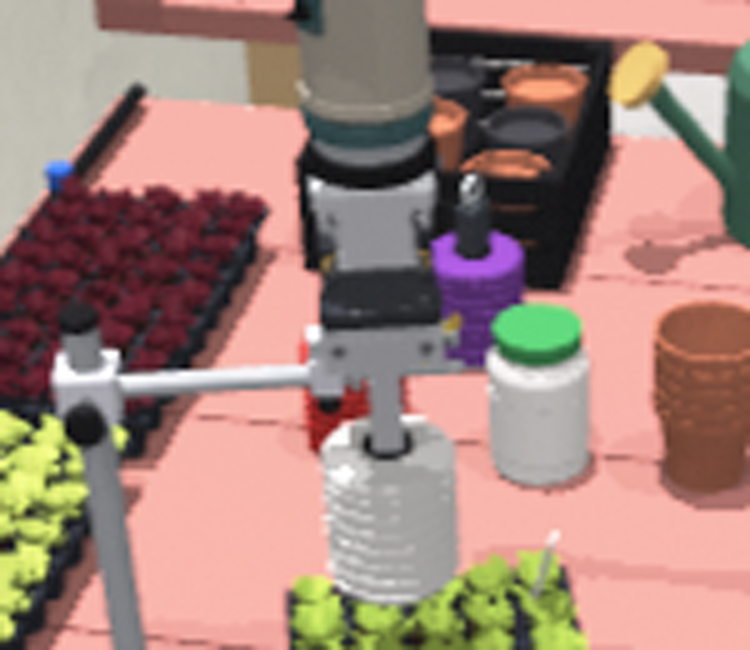

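View pics/w6.png

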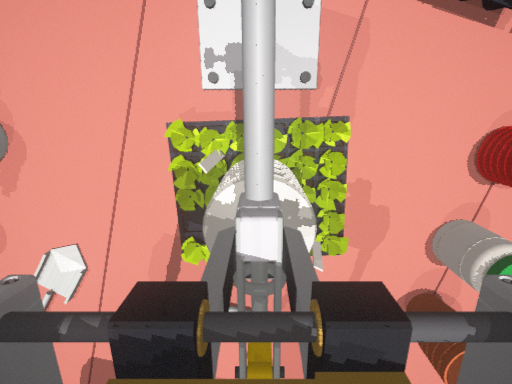

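Run:
```python
from h import *
save(dict(np.load("w6.npz")),"w6c",(190,180,330,384),3)
base=np.array([-.1,.06,-3.8])
z=.2625
for i in range(14):
    z-=.0005
    move_l(pt(-.015,z),vel=.02);f=F(8)-base
    print(where(),np.round(f,2))
    if f[2]>3.0: break
print(sense()["t"])
```

```text
[-15.01  -0.8  262.03] [0.27 0.1  0.21]
[-15.02  -0.77 261.49] [ 0.26 -0.18  0.03]
[-14.98  -0.82 260.99] [0.33 0.38 0.14]
[-15.    -0.78 260.51] [ 0.26  0.15 -0.02]
[-14.99  -0.8  260.01] [ 0.37 -0.36  0.35]
[-14.99  -0.83 259.51] [ 0.17 -0.22  0.02]
[-14.98  -0.79 259.01] [-0.16 -0.08  0.25]
[-15.    -0.79 258.49] [ 0.01 -0.21 -0.08]
[-14.97  -0.77 258.01] [ 0.27 -0.2  -0.16]
[-14.96  -0.81 257.55] [ 0.1  -0.09  0.16]
[-14.85  -0.83 257.32] [ 0.16 -0.18  1.96]
[-14.84  -0.85 257.14] [-0.51  0.17  5.66]
26.3917
```

View pics/w6c.png

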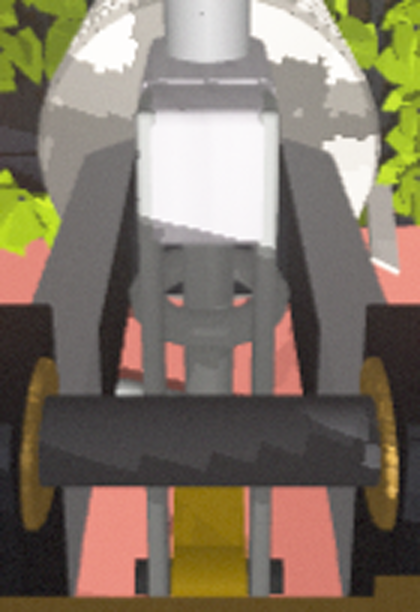

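Run:
```python
from h import *
base=np.array([-.1,.06,-3.8])
z=.2567
move_l(pt(-.015,z),vel=.02);print(np.round(F(6)-base,2))
x=-.015
while x>-.040:
    x-= .002 if x>-.0285 else .0004
    move_l(pt(x,z),vel=.02)
    f=F(4,.015)-base
    print(where(),np.round(f,2))
    if f[0]>3.2: break
print(sense()["t"])
```

```text
[-0.34  0.04  7.54]
[-16.61  -0.83 257.03] [1.3  0.54 7.69]
[-19.11  -0.82 257.01] [0.94 0.2  8.99]
[-21.31  -0.83 257.01] [1.42 0.23 9.52]
[-23.41  -0.82 257.  ] [0.88 0.52 9.58]
[-25.47  -0.86 256.99] [0.75 0.6  9.67]
[-27.53  -0.84 256.98] [1.4  0.11 9.89]
[-29.55  -0.82 256.97] [1.35 0.08 9.82]
[-29.61  -0.84 256.96] [ 1.57 -0.08  9.9 ]
[-29.62  -0.86 256.98] [ 2.56 -0.05  9.38]
[-29.66  -0.85 257.01] [3.37 0.18 9.39]
29.9083
```

Run:
```python
from h import *
base=np.array([-.1,.06,-3.8])
x=-.0305; z=.2567
# relieve vertical push first
for i in range(8):
    z+=.0002
    move_l(pt(-.0303,z),vel=.02);f=F(4,.015)-base;print(where(),np.round(f,2))
    if f[2]<4.6: break
print(z,sense()["t"])
```

```text
[-29.83  -0.84 257.03] [4.42 0.29 8.37]
[-30.39  -0.83 257.02] [3.37 0.59 8.18]
[-30.6   -0.8  257.08] [ 3.14 -0.06  7.33]
[-30.77  -0.79 257.13] [ 2.4  -0.15  5.59]
[-30.84  -0.76 257.2 ] [ 1.44 -0.21  4.16]
0.2576999999999999 31.4917
```

Run:
```python
from h import *
print(where(),np.round(F(4),2))
p=wrist("w7");save(p,"w7c",(190,180,330,384),3)
q=read_camera("side");save(q,"side5",(190,130,270,190),8)
```

```text
[-30.84  -0.76 257.2 ] [1.44 0.04 0.32]
```

View pics/w7c.png

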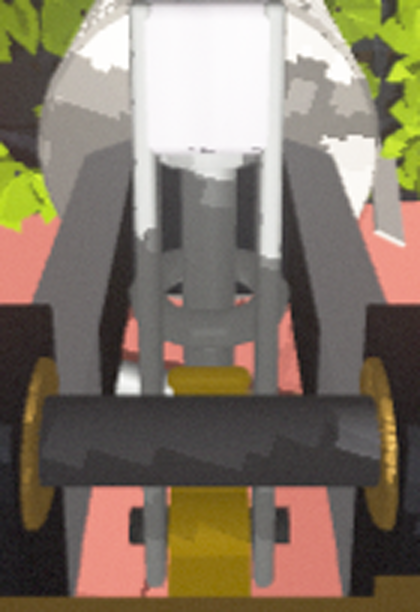

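View pics/side5.png

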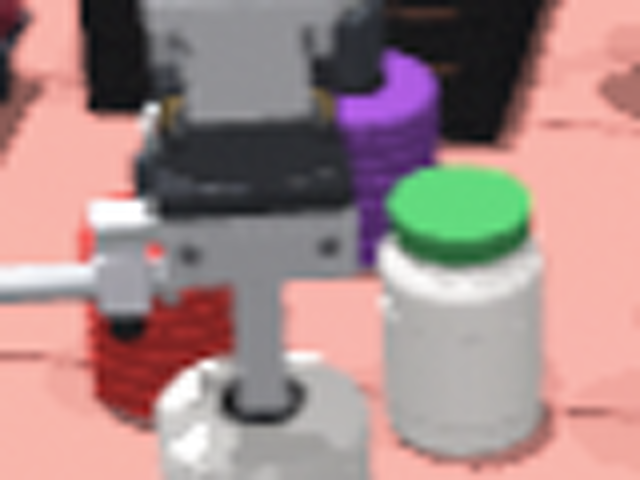

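Run:
```python
from h import *
p=dict(np.load("w7.npz"));W=cloud(p);D=W[...,:2]-T0
hx=(D@EX-.160)*1000;hy=(D@EY)*1000;hz=W[...,2]*1000
hsv=cv2.cvtColor(p["pixels"],cv2.COLOR_RGB2HSV);H,S,V=[hsv[...,i].astype(int) for i in range(3)]
y=(H>20)&(H<32)&(S>120)&(hz>270)&(hz<340);y[:180]=0
print("yel",y.sum(),np.percentile(hx[y],[1,50,99]),np.percentile(hz[y],[1,50,99]))
for a in range(-75,-20,4):
    m=y&(abs(hx-a)<2)
    if m.sum():print(a,m.sum(),np.round(np.percentile(hz[m],[0,50,100]),1))
print("hinge row 354:",[(u,np.round([hx[354,u],hy[354,u],hz[354,u]],1).tolist()) for u in(234,236,240,255,262,282,285)])
print("eye:",[(r,np.round([hx[r,258],hy[r,258],hz[r,258]],1).tolist()) for r in(275,278,282,286,290,294,300,303,306,309)])
m=(hz>322)&(hz<328)&(abs(hy+1)>10.8)&(abs(hy+1)<13)&(hx<-35)&(hx>-70);print("bolts",m.sum(),np.percentile(hx[m],[2,50,98]))
```

```text
yel 1223 [-56.7521727  -49.14884548 -36.78884074] [304.53096928 325.19342327 330.34093514]
-59 4 [328.7 329.2 329.2]
-55 364 [324.7 328.1 331. ]
-51 253 [318.  326.  328.1]
-47 354 [318.2 323.  327. ]
-39 222 [303.8 306.5 308.7]
-35 26 [304.8 305.8 307.4]
hinge row 354: [(234, [-50.6, 10.3, 323.1]), (236, [-49.4, 9.3, 324.2]), (240, [-45.7, 7.2, 327.9]), (255, [-48.8, 0.9, 324.8]), (262, [-48.8, -2.2, 324.8]), (282, [-50.0, -11.1, 323.7]), (285, [-49.7, -12.4, 323.9])]
eye: [(275, [-23.5, -0.4, 302.0]), (278, [-24.9, -0.4, 302.5]), (282, [-27.4, -0.4, 302.1]), (286, [-26.8, -0.4, 306.4]), (290, [-27.7, -0.4, 308.2]), (294, [-29.6, -0.4, 308.6]), (300, [-38.0, -0.3, 301.9]), (303, [-37.6, -0.4, 304.7]), (306, [-38.0, -0.4, 306.6]), (309, [-38.5, -0.4, 308.1])]
bolts 59 [-52.97585122 -50.66274912 -49.20394407]
```

Run:
```python
from h import *
base=np.array([-.1,.06,-3.8])
x=-.0308; z=.2575
for i in range(16):
    x-=.0004
    move_l(pt(x,z),vel=.02);f=F(4,.015)-base;print(round(x*1e3,2),round(z*1e3,2),where(),np.round(f,2))
    if f[2]>5:z+=.0001
    if f[2]<3.2:z-=.0001
    if f[0]>2.8: break
print(z,sense()["t"])
```

```text
-31.2 257.5 [-31.67  -0.74 257.27] [ 0.96 -0.05  3.04]
-31.6 257.4 [-31.72  -0.76 257.31] [0.85 0.25 2.51]
-32.0 257.3 [-32.    -0.77 257.28] [ 1.51 -0.32  2.75]
-32.4 257.2 [-32.41  -0.79 257.27] [0.96 0.07 2.72]
-32.8 257.1 [-32.76  -0.84 257.22] [ 1.43 -0.23  3.46]
-33.2 257.1 [-33.21  -0.82 257.19] [ 1.48 -0.05  3.52]
-33.6 257.1 [-33.56  -0.82 257.2 ] [1.43 0.43 3.9 ]
-34.0 257.1 [-33.97  -0.81 257.18] [ 1.83 -0.03  4.5 ]
-34.4 257.1 [-34.4   -0.82 257.17] [ 1.62 -0.2   4.45]
-34.8 257.1 [-34.79  -0.8  257.16] [1.99 0.33 4.93]
-35.2 257.1 [-35.21  -0.78 257.17] [2.21 0.22 4.88]
-35.6 257.1 [-35.43  -0.78 257.17] [ 2.17 -0.04  4.68]
-36.0 257.1 [-35.5   -0.82 257.14] [ 4.24 -0.26  4.2 ]
0.25710000000000005 35.775
```

Run:
```python
from h import *
base=np.array([-.1,.06,-3.8])
x=-.0360; z=.2571
t_ok=None;log=[]
for i in range(40):
    f=F(3,.015)-base;t=sense()["t"];log.append((round(t,2),round(x*1e3,2),where().tolist(),np.round(f,2).tolist()))
    if f[0]>=4.9 and t_ok is None:t_ok=t
    if t_ok and t-t_ok>1.5:break
    dx=0
    if f[0]<5.6: dx=-.0001 if f[0]>4.4 else -.00015
    elif f[0]>6.4: dx=.0002
    if f[2]>5.2:z+=.0001
    elif f[2]<3.4:z-=.0001
    x+=dx
    move_l(pt(x,z),vel=.02)
for l in log:print(l)
q=read_camera("side");save(q,"side6",(190,130,270,190),8)
p=wrist("w8");save(p,"w8c",(190,180,330,384),3)
```

```text
(35.83, -36.0, [-35.48, -0.8, 257.17], [4.61, 0.22, 4.76])
(36.12, -36.1, [-35.49, -0.82, 257.2], [5.16, 0.43, 4.32])
(36.42, -36.2, [-35.51, -0.83, 257.19], [5.77, 0.31, 4.03])
(36.73, -36.2, [-35.49, -0.81, 257.17], [5.4, 0.03, 3.88])
(37.02, -36.3, [-35.53, -0.82, 257.13], [5.14, 0.45, 3.82])
(37.33, -36.4, [-35.52, -0.83, 257.15], [5.92, -0.03, 3.87])
(37.62, -36.4, [-35.51, -0.82, 257.18], [5.44, 0.11, 4.06])
(37.92, -36.5, [-35.51, -0.8, 257.15], [5.83, 0.37, 4.15])
```

View pics/w8c.png

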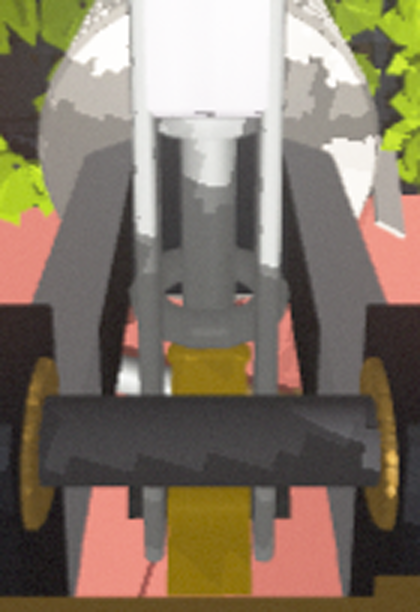

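Run:
```python
from h import *
base=np.array([-.1,.06,-3.8])
x=-.0365; z=.2571
t_ok=None;log=[]
for i in range(30):
    f=F(3,.015)-base;t=sense()["t"];log.append((round(t,2),round(x*1e3,2),where().tolist(),np.round(f,2).tolist()))
    if f[0]>=5.9 and t_ok is None:t_ok=t
    if t_ok and t-t_ok>1.2:break
    if f[0]<6.1: x-=.0001
    elif f[0]>6.8: x+=.0002
    move_l(pt(x,z),vel=.02)
for l in log:print(l)
print("relieve")
x=-.0353
for i in range(12):
    x+=.0004
    move_l(pt(x,z),vel=.02);f=F(3,.015)-base;print(where(),np.round(f,2))
    if f[2]>5:z+=.0001
    elif f[2]<3.4:z-=.0001
    if x>-.0338: break
for i in range(6):
    f=F(5,.02)-base;print(where(),np.round(f,2),z)
    if f[2]>4.6:z+=.0001
    elif f[2]<3.4:z-=.0001
    else:break
    move_l(pt(x,z),vel=.02)
print(sense()["t"])
```

```text
(38.08, -36.5, [-35.5, -0.82, 257.18], [6.26, 0.81, 3.4])
(38.38, -36.5, [-35.49, -0.78, 257.19], [6.12, 0.36, 4.38])
(38.67, -36.5, [-35.5, -0.83, 257.19], [6.1, 0.17, 3.94])
(38.98, -36.5, [-35.52, -0.81, 257.16], [6.28, 0.2, 3.78])
(39.27, -36.5, [-35.54, -0.81, 257.16], [5.78, 0.15, 3.87])
(39.58, -36.6, [-35.53, -0.83, 257.15], [5.76, 0.7, 3.98])
relieve
[-35.48  -0.78 257.11] [ 2.07 -0.36  5.73]
[-35.42  -0.79 257.12] [-0.67 -0.26  5.65]
[-34.95  -0.77 257.09] [-2.56 -0.15  5.8 ]
[-33.64  -0.73 257.18] [-2.37 -0.4   4.27]
[-33.67  -0.7  257.17] [-1.68 -0.12  4.88] 0.25739999999999996
[-33.67  -0.73 257.24] [-1.4   0.19  3.25] 0.25749999999999995
[-33.68  -0.72 257.26] [-0.94  0.53  2.48] 0.25739999999999996
[-33.66  -0.78 257.26] [-0.75  0.37  2.72] 0.2573
[-33.68  -0.77 257.24] [-1.11  0.31  2.84] 0.2572
[-33.68  -0.77 257.22] [-1.31  0.8   3.5 ] 0.2571
42.525
```

Run:
```python
from h import *
move_gripper(.05);move_gripper(.094)
s=sense();print(s["width"],where(),np.round(F(4),2))
move_l(pt(-.0338,.45),vel=.12)
goto(pt(-.17,.45),[180,0,15.8])
print(where(),np.round(F(4),2),sense()["t"])
p=wrist("w9")
q=read_camera("side");save(q,"side7",(140,90,290,220),5)
q=read_camera("scene");save(q,"scene7",(150,100,350,250),4)
```

```text
0.09382143436501791 [-33.71  -0.79 257.1 ] [ 0.05 -0.06 -0.08]
[-170.04   -0.79  450.34] [ 0.34 -0.08 -0.48] 46.375
```

View pics/side7.png

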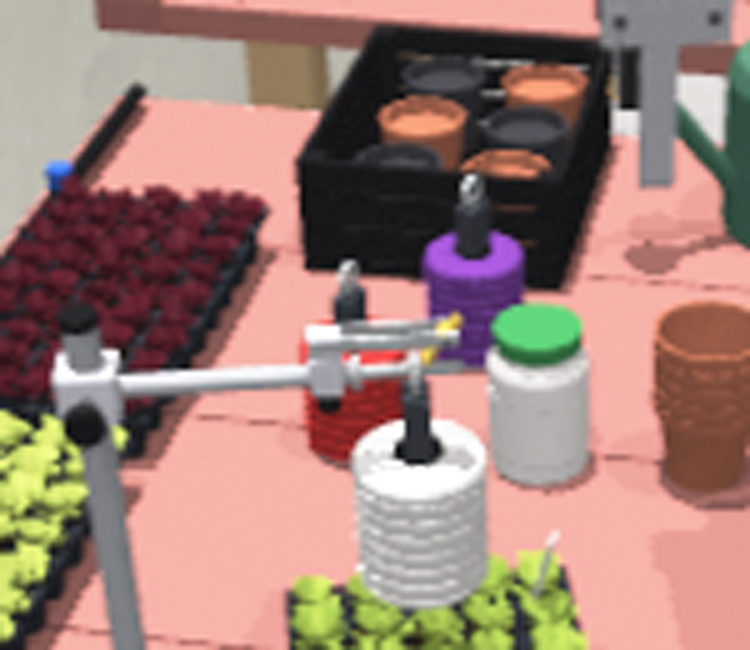

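View pics/w9.png

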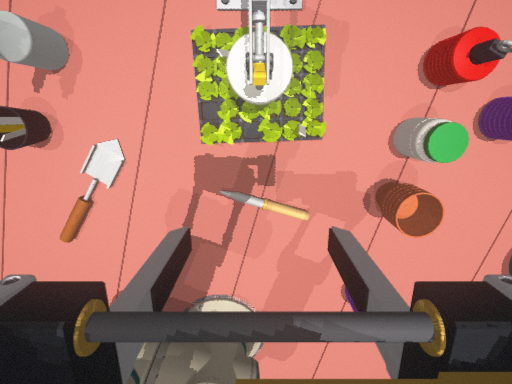

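View pics/scene7.png

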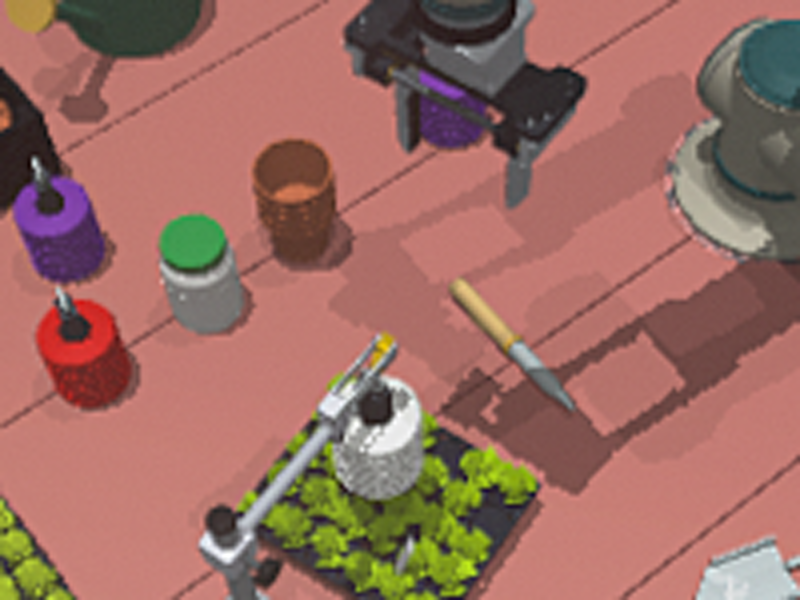

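Run:
```python
from h import *
sleep(1.5)
a=read_camera("side")["pixels"][130:215,200:245].astype(int);sleep(.35);q=read_camera("side");b=q["pixels"][130:215,200:245].astype(int)
print(abs(a-b).mean(),abs(a-b).max(),sense()["t"])
save(q,"side8",(195,140,255,215),8)
hand_in()
```

```text
0.6645751633986928 5 48.475
the job is handed in; nothing more can be done
```

View pics/side8.png

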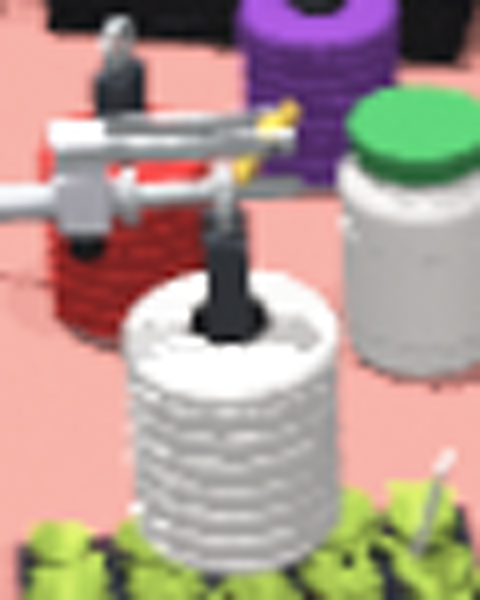

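The white sensor hangs by its eye on the peg, behind the shut keeper. I slid it in to about 15 mm before the collar, rested it on the peg and drew it back against the keeper. I then eased it off about 2 mm, opened the gripper and moved clear. The job was handed in at about 48.5 s.

- **Pull test:** the wrist felt 5.1–6.3 N for about 3 s. Friction on the peg took roughly 1–2 N of that, so the keeper itself carried about 4–5 N. The eye stayed at the same place throughout.
- **Final pictures:** they show the eye on the peg with the yellow flap shut in front of it. Two frames 0.4 s apart differ only by image noise, so it was hanging still. The seedling tray and the other things looked unmoved, but I judged that by eye and did not measure it.
- **Contact point disagreed:** the eye met the keeper with the tool about 35.5 mm before the collar. From the hinge seen in the pictures I expected about 33 mm. A small offset of the eye in the grip or camera error would explain it.
- **Extra load on the peg:** before the pull proper, the arm's position control pressed the sensor onto the peg with about 6 N beyond its weight. I eased that off before loading the keeper.

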